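Find the socket that fits the spare grinding wheel's nut

TASK

We need the socket for the arbor nut of the spare grinding wheel: try the three standing sockets on it, from the narrowest up, until one fits. Press the narrowest squarely down on the nut first - it will not go on - and stand it back upright on the bench and let go of it; then take the next wider one, push it fully home over the nut, and finish while still gripping it there, seated on the nut. Leave the widest socket standing on the bench, and never knock a socket over.

Things in the scene. Friction and masses are not known exactly. Their poses are not given: they have to be found in the camera images.
- socket_narrow: Steel socket, 80 mm tall, upright on its open end; any yaw and place. Barrel 31 mm dia to z 34 mm, cone to 38, then solid hex shank 22 mm across flats to 80. Hex opening 20.5 mm across flats, 32 deep. Too small: rim stops on the nut's top. Origin: centre of open rim; z up the axis; flats of shank and opening are in line, normals along own x and every 60 deg. 110-180 g.
- socket_middle: Steel socket, 80 mm tall, upright on its open end; any yaw and place. Barrel 36 mm dia to z 34 mm, cone to 38, then solid hex shank 22 mm across flats to 80. Hex opening 25.6 mm across flats, 32 deep, 2 mm mouth chamfer. Fits: slides on when in line with the nut within 5 deg, down until its rim rests on the flange. Origin: centre of open rim; z up the axis; flats of shank and opening are in line, normals along own x and every 60 deg. 135-220 g.
- socket_wide: Steel socket, 80 mm tall, upright on its open end; any yaw and place. Barrel 43 mm dia to z 34 mm, cone to 38, then solid hex shank 22 mm across flats to 80. Hex opening 31.5 mm across flats, 32 deep. Far too loose on the nut. Origin: centre of open rim; z up the axis; flats of shank and opening are in line, normals along own x and every 60 deg. 210 g.
- arbor_nut: Hexagon nut, axis vertical, tight (does not turn): 24 mm across flats, 27 across corners, 13 high. Origin: centre of its underside, 37 mm above the bench; its flats' normals lie along own x and every 60 deg from it. A 15.6 mm threaded arbor end stands 5.5 mm proud of its top; it goes into any of the sockets freely.
- flange (a point): Centre of the top of the steel flange under the nut (flat disc, 58 mm dia), 37 mm above the bench. Part of the spare wheel, fixed to the bench: grey grinding wheel of 110 mm dia lying flat (top 32 mm above the bench) on a round wooden base, 124 mm dia, 12 mm high. z up, x as the nut's x.

How it is judged:
By the outcome, as a careful person would: the job done as asked, in the order asked, and still so for the second after the job is handed in, while the arm keeps its last pose, push and grip.
It also fails if it takes over 48 s, if anything falls off the work surface, if the arm or the gripper's body presses on something with over 40 N, if the wrist force passes 120 N, or if a joint passes its speed limit or range.

ROBOT

A 6-joint arm with a two-finger parallel gripper is mounted at the origin on a cart in front of the work surface, level with it; the furniture and walls round the work are solid. World frame = base frame: x ahead of the robot, y to its left, z up, the work surface at z = 0. Lengths are in mm, angles in rad, forces in N, time in s.
With the tool pointing down it reaches from about 250 to 775 mm from the base axis. Payload 8.9 kg.
Tool frame: the origin (TCP) lies between the finger pads; the fingertips stand 25 mm ahead of it and the grasp point (between the pads) lies 6 mm ahead of it; y points along the fingers, x is the direction in which the jaws open and shut, and the axes are right-handed (so a half turn about y gives the same grasp; the last joint's range is limited). The gripper opens to 85 mm and grips with 20 to 120 N. Pads are 22 mm wide; open, the fingers measure 114 mm over their backs; the gripper's body (76 mm by 85 mm) begins 54 mm behind the grasp point. The pads swing forward as they close: fully open they stand 13 mm farther back than shut.
Start: joints at [-1.427, 0.291, -0.153, 1.127, 0, 1.431], TCP at [146.501, -504.144, 256.305] pointing down, gripper open.
Joint ranges: [-2.52, 2.52], [-0.91, 1.74], [-1.3, 1.37], [-1.96, 2.02], [-1.52, 1.47], [-3.14, 3.14]. Speed limits (rad/s): [2.22, 2.22, 2.79, 3.14, 3.14, 3.14].

INTERFACE

Orientations are given as a unit quaternion [w, x, y, z].
In Python, from cell import ctrl gives the robot as it stands.
- The arm moves only by the tool play_rows, never from a script. Its arguments are lists of equal length, an entry for each row: "dp": the shift along the tool's x, y, z in mm, a list of three; "twist": the turn, a rotation vector about the tool's x, y, z in degrees, a list of three; "claw": the finger opening in mm, from 0 to 85.4. A call has 1 to 10 rows; each row shifts and turns the commanded pose from where the row before left it, along the tool's axes as they then stand; what a row does not reach is not made up. A row lasts 1/8 s, in which the tool goes at most 62.5 mm and 10.7 degrees, less where a joint would pass 70% of its speed; a pose out of reach is approached as far as the arm can. A call with a gripper value outside its range is refused whole. The fingers move at their own pace and stop on an object; "newtons" is the grip in N (left out, the last holds). Time passes only in rows, so rows that do not move let the fingers close. It gives the time, the measured TCP pose, the force and the opening at its end, in the units of the state.
- ctrl.get_state(): the state, without advancing time (a new reading comes with each control period).
- ctrl.camera(name): name is "scene" or "top"; returns a dict with "frame" (480x640x3 uint8, red, green, blue), "mtx" (3x3 intrinsics, pixels), "pose" (4x4, takes a point from camera to world coordinates). Camera axes: x right, y down, z forward; pixel columns grow to the right and rows downward; lengths in mm; the calibration is good to about 2 mm. A picture is of the moment at which its call begins. There is no depth.
- ctrl.hand_in(): hands the job in, once; it reports no verdict.
The state is a dict: "time": time; "qpos": joint angles; "qd": joint speeds; "effort": joint torques, N m; "tool_pos": TCP position; "tool_rot": TCP orientation; "force": force on the tool from outside, world axes, zero at the start; "ft_torque": the same for the moment, N m; "finger_gap": opening from 0.0 (shut) to 1.0 (fully open).
Only numpy, scipy, OpenCV 4.12 (cv2) and the standard library are available. Lean on these libraries where they do the work, as an engineer would, in place of code of your own. Each camera call takes 0.05 s, during which the arm holds its last target. There are 200 camera calls.

## Working session

There is one attempt and no reset: what is moved stays moved. The work goes in short steps, Python scripts to look and compute and a tool call to move; the robot and the scene stay as the last step left them, time stands still between calls to the robot, and variables do not carry over. Pictures are saved under pics/ and viewed, about 8 in all and at most 12, crops included, and the job is handed in when it is done.

Besides the shell and the picture viewer there is one more tool, called after "Call:" by a JSON object that holds its "method" and its "body", one argument or row to a line. play_rows: Moves the arm, as the interface text tells. Its arguments: {"type":"object","properties":{"dp":{"type":"array"},"twist":{"type":"array"},"claw":{"type":"array"},"newtons":{"type":"number"}},"required":["dp","twist","claw"]}

```bash
mkdir -p pics; cat > h.py <<'E'
import numpy as np, cv2
from cell import ctrl
def snap(n,f):
    c=ctrl.camera(n); cv2.imwrite('pics/'+f,cv2.cvtColor(c['frame'],cv2.COLOR_RGB2BGR))
    np.savez('pics/'+f[:-4]+'.npz',**c); return c
def ray(c,uv,z):
    M=np.array(c['mtx']);P=np.array(c['pose'])
    d=P[:3,:3]@np.linalg.solve(M,[uv[0],uv[1],1.]);o=P[:3,3]
    return o+d*(z-o[2])/d[2]
def proj(c,p):
    M=np.array(c['mtx']);P=np.array(c['pose']);q=M@(P[:3,:3].T@(np.array(p)-P[:3,3]));return q[:2]/q[2]
E
python3 - <<'E'
from h import *
for n in('top','scene'):
    c=snap(n,n+'1.png'); print(n,np.round(c['mtx'],1).tolist(),np.round(c['pose'],3).tolist())
print(ctrl.get_state())
E
```

```text
top [[618.3, 0.0, 304.6], [0.0, 618.3, 238.4], [0.0, 0.0, 1.0]] [[0.02, -0.999, 0.05, 496.576], [-1.0, -0.019, 0.006, 27.605], [-0.005, -0.05, -0.999, 957.14], [0.0, 0.0, 0.0, 1.0]]
scene [[555.6, 0.0, 313.9], [0.0, 555.6, 235.4], [0.0, 0.0, 1.0]] [[-0.905, -0.306, 0.296, 273.311], [-0.425, 0.617, -0.662, 605.974], [0.02, -0.725, -0.688, 643.862], [0.0, 0.0, 0.0, 1.0]]
{'time': 0.1, 'qpos': array([-1.42729782e+00,  2.91236112e-01, -1.54014458e-01,  1.12667843e+00,
        9.52691527e-07,  1.43151562e+00]), 'qd': array([ 3.05614126e-04, -9.30422621e-04,  1.64552881e-03,  9.53840868e-05,
        8.14904809e-05, -1.24809744e-03]), 'effort': array([ 1.63729630e-03, -5.37977028e+01,  3.31920147e+01,  9.29895672e-03,
       -1.10256187e-04,  5.76820256e-06]), 'tool_pos': array([ 146.45342218, -503.80813669,  255.7969649 ]), 'tool_rot': array([ 0.56575278, -0.56518716,  0.42483453, -0.42426747]), 'force': array([-0.92871559,  0.62509684,  0.04725161]), 'ft_torque': array([0.00785434, 0.01970094, 0.04306486]), 'finger_gap': 1.0000277400784503}
```

View pics/top1.png

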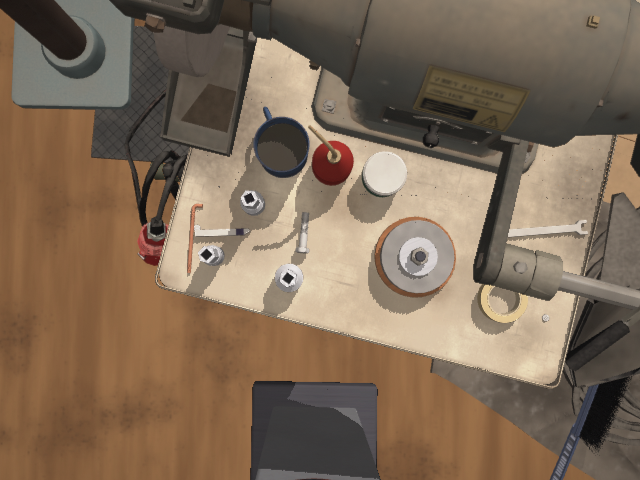

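View pics/scene1.png

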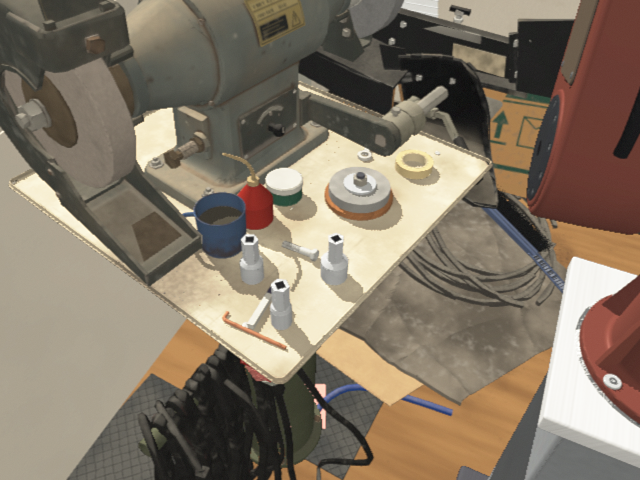

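```bash
python3 - <<'E'
from h import *
t=cv2.imread('pics/top1.png');s=cv2.imread('pics/scene1.png')
a=cv2.resize(t[185:300,195:315],None,fx=3.33,fy=3.33,interpolation=cv2.INTER_CUBIC)[:300*2,:400]
b=cv2.resize(t[215:300,375:460],(300,300),interpolation=cv2.INTER_CUBIC)
d=cv2.resize(s[225:335,225:355],(390,330),interpolation=cv2.INTER_CUBIC)
e=cv2.resize(s[155:225,315:405],(390,270),interpolation=cv2.INTER_CUBIC)
m=np.zeros((600,800,3),np.uint8);m[:a.shape[0],:400][:, :a.shape[1]]=a[:600];m[:330,405:795]=d;m[330:600,405:795]=e
m[400:600,:200]=cv2.resize(t[230:280,395:445],(200,200),interpolation=cv2.INTER_CUBIC)
cv2.imwrite('pics/m1.png',m)
c=np.load('pics/top1.npz')
for n,uv in dict(A=(249,198),B=(207,254),C=(288.5,278)).items(): print(n,ray(c,uv,80).round(1))
print(ray(c,(419,256),50).round(1))
E
```

```text
A [596.7 113.2  80. ]
B [515.7 170.9  80. ]
C [483.9  54.5  80. ]
[ 519.4 -135.2   50. ]
```

View pics/m1.png

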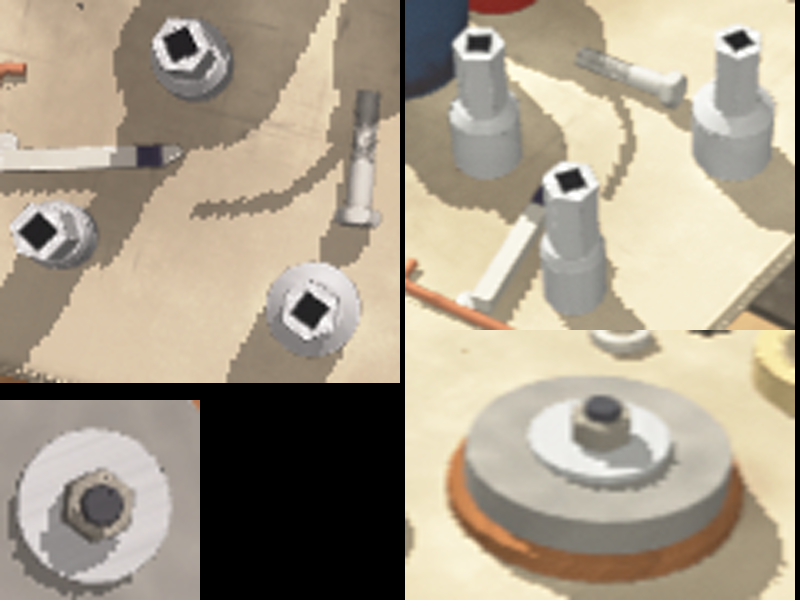

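```bash
cat >> h.py <<'E'
def rect(c,ctr,z,half=20,n=260):
    # rectified view of the plane z: image right = -y, up = +x
    w=[(ctr[0]+half,ctr[1]+half),(ctr[0]+half,ctr[1]-half),(ctr[0]-half,ctr[1]-half),(ctr[0]-half,ctr[1]+half)]
    src=np.float32([proj(c,(x,y,z)) for x,y in w])
    H=cv2.getPerspectiveTransform(src,np.float32([(0,0),(n,0),(n,n),(0,n)]))
    return cv2.cvtColor(cv2.warpPerspective(c['frame'],H,(n,n),flags=cv2.INTER_CUBIC),cv2.COLOR_RGB2BGR)
E
python3 - <<'E'
from h import *
rows=[]
for n in('top1','scene1'):
    c=np.load(f'pics/{n}.npz')
    r=[]
    for ctr,z in(((519.4,-135.2),50),((515.7,170.9),80),((596.7,113.2),80)):
        im=rect(c,ctr,z); cv2.drawMarker(im,(130,130),(0,0,255),0,12,1); r.append(im)
    rows.append(np.hstack(r))
    # flange fit: bright low saturation blob
cv2.imwrite('pics/m2.png',np.vstack(rows))
E
```

```text
(no output)
```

View pics/m2.png

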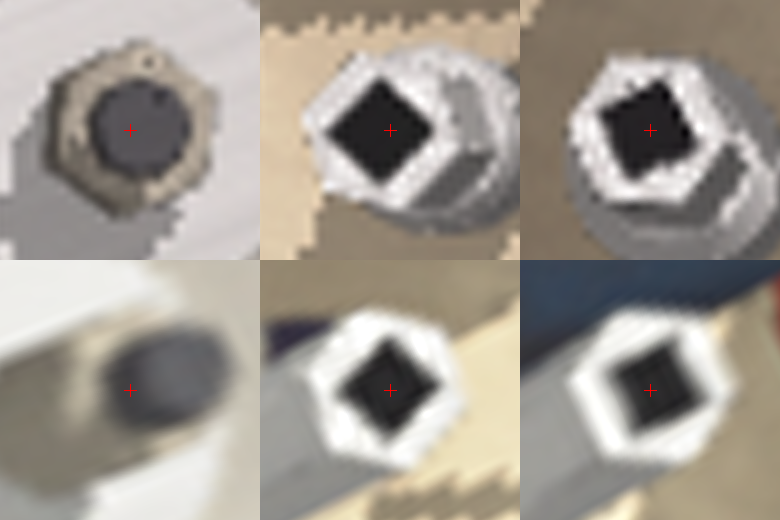

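```bash
cat >> h.py <<'E'
def hexfit(mask,ctr,half=20,n=260,dbg=None):
    cs,_=cv2.findContours(mask,cv2.RETR_EXTERNAL,cv2.CHAIN_APPROX_NONE)
    cs=max(cs,key=cv2.contourArea); h=cv2.convexHull(cs)[:,0].astype(float)
    m=cv2.moments(h.astype(np.float32)); u,v=m['m10']/m['m00'],m['m01']/m['m00']; s=2*half/n
    x=ctr[0]+half-v*s; y=ctr[1]+half-u*s
    W=np.c_[-h[:,1],-h[:,0]]*s; d=np.roll(W,-1,0)-W; L=np.hypot(*d.T); a=np.arctan2(d[:,1],d[:,0])+np.pi/2
    S=(L*np.exp(6j*a)).sum(); yaw=np.degrees(np.angle(S))/6
    r=np.radians(yaw+60*np.arange(3)); w=[np.ptp(W@[np.cos(t),np.sin(t)]) for t in r]
    return dict(x=round(x,1),y=round(y,1),yaw=round(yaw,1),q=round(abs(S)/L.sum(),2),af=np.round(w,1))
E
python3 - <<'E'
from h import *
K=np.ones((5,5),np.uint8)
for n in('top1','scene1'):
    c=np.load(f'pics/{n}.npz')
    for nm,ctr in(('B',(515.7,170.9)),('A',(596.7,113.2)),('C',(483.9,54.5))):
        im=rect(c,ctr,80)
        for th in (205,):
            m=cv2.inRange(im,(th,th,th),(255,255,255)); 
            cs,_=cv2.findContours(m,cv2.RETR_EXTERNAL,cv2.CHAIN_APPROX_NONE)
            m2=np.zeros_like(m);cv2.drawContours(m2,[max(cs,key=cv2.contourArea)],-1,255,-1);m2=cv2.morphologyEx(m2,cv2.MORPH_OPEN,np.ones((25,25),np.uint8))
            print(n,nm,th,hexfit(m2,ctr))
        bl=cv2.inRange(im,(0,0,0),(80,80,80));bl[:60]=0;bl[200:]=0;bl[:,:60]=0;bl[:,200:]=0
        k=max(cv2.findContours(bl,0,2)[0],key=cv2.contourArea); r=cv2.minAreaRect(k)
        print('  square', round(ctr[0]+20-r[0][1]*40/260,1),round(ctr[1]+20-r[0][0]*40/260,1),np.round(np.array(r[1])*40/260,1),'yaw',round(-r[2]%90,1))
c=np.load('pics/top1.npz');ctr=(519.4,-135.2)
im=rect(c,ctr,50);hsv=cv2.cvtColor(im,cv2.COLOR_BGR2HSV)
print('hsv nut',hsv[60,140],hsv[130,200],hsv[130,65],hsv[200,120],'flange',hsv[20,220],hsv[240,220],'shadow',hsv[200,60])
for t in(35,45,55):
    m=cv2.inRange(hsv,(5,t,30),(30,255,255));m=cv2.morphologyEx(m,cv2.MORPH_OPEN,K);print('nut',t,hexfit(m,ctr))
# flange from top view
im=rect(c,ctr,37,half=45,n=450);g=cv2.cvtColor(im,cv2.COLOR_BGR2HSV)
m=cv2.inRange(g,(0,0,195),(180,40,255));k=cv2.convexHull(max(cv2.findContours(m,0,1)[0],key=cv2.contourArea));e=cv2.fitEllipse(k)
print('flange',ctr[0]+45-e[0][1]*.2,ctr[1]+45-e[0][0]*.2,np.array(e[1])*.2)
E
```

```text
Traceback (most recent call last):
  File "h.py", line 20, in hexfit
    cs=max(cs,key=cv2.contourArea); h=cv2.convexHull(cs)[:,0].astype(float)
ValueError: max() iterable argument is empty
```

```bash
cat > m.py <<'E'
from h import *
K=np.ones((5,5),np.uint8)
def top(c,ctr,z=80,th=195):
    im=rect(c,ctr,z)
    hs=cv2.cvtColor(im,cv2.COLOR_BGR2HSV)
    m=cv2.inRange(hs,(0,0,th),(180,30,255))|cv2.inRange(hs[...,2],0,80)
    g=np.zeros_like(m);cv2.circle(g,(130,130),100,255,-1);m&=g
    m=cv2.morphologyEx(cv2.morphologyEx(m,cv2.MORPH_CLOSE,K),cv2.MORPH_OPEN,np.ones((19,19),np.uint8))
    print(hexfit(m,ctr))
    bl=cv2.inRange(im,(0,0,0),(80,80,80));bl[:60]=0;bl[200:]=0;bl[:,:60]=0;bl[:,200:]=0
    k=max(cv2.findContours(bl,0,2)[0],key=cv2.contourArea); r=cv2.minAreaRect(k)
    print('  square', round(ctr[0]+20-r[0][1]*40/260,1),round(ctr[1]+20-r[0][0]*40/260,1),np.round(np.array(r[1])*40/260,1),'yaw',round(-r[2]%90,1))
E
python3 - <<'E'
from m import *
for n in('top1','scene1'):
    c=np.load(f'pics/{n}.npz')
    for nm,ctr in(('B',(515.7,170.9)),('A',(596.7,113.2)),('C',(483.9,54.5))):
        print(n,nm);top(c,ctr)
c=np.load('pics/top1.npz');ctr=(519.4,-135.2)
im=rect(c,ctr,50);hsv=cv2.cvtColor(im,cv2.COLOR_BGR2HSV)
print('hsv nut',hsv[60,140],hsv[130,200],hsv[130,65],hsv[200,120],'flange',hsv[20,220],hsv[240,220],'shadow',hsv[200,60])
for t in(25,35,45,55):
    m=cv2.inRange(hsv,(5,t,30),(30,255,255));m=cv2.morphologyEx(m,cv2.MORPH_OPEN,K);print('nut',t,hexfit(m,ctr))
im=rect(c,ctr,37,half=45,n=450);g=cv2.cvtColor(im,cv2.COLOR_BGR2HSV)
m=cv2.inRange(g,(0,0,195),(180,40,255));k=cv2.convexHull(max(cv2.findContours(m,0,1)[0],key=cv2.contourArea));e=cv2.fitEllipse(k)
print('flange',ctr[0]+45-e[0][1]*.2,ctr[1]+45-e[0][0]*.2,np.array(e[1])*.2)
E
```

```text
top1 B
{'x': 519.0, 'y': 169.8, 'yaw': np.float64(-1.1), 'q': np.float64(0.23), 'af': array([19.9, 12.3, 21.9])}
  square 515.5 172.3 [11.4 11.6] yaw 46.5
top1 A
{'x': 598.3, 'y': 111.2, 'yaw': np.float64(-24.5), 'q': np.float64(0.27), 'af': array([18.6, 12.9, 16.7])}
  square 596.7 113.6 [11.9 11.6] yaw 27.6
top1 C
{'x': 489.2, 'y': 55.1, 'yaw': np.float64(-29.4), 'q': np.float64(0.15), 'af': array([21.3, 21. , 22.3])}
  square 484.2 55.8 [11.5 11.5] yaw 54.1
scene1 B
{'x': 521.2, 'y': 172.7, 'yaw': np.float64(0.8), 'q': np.float64(0.19), 'af': array([13.2, 20. , 22.2])}
  square 515.9 171.1 [10.1 10.3] yaw 47.6
scene1 A
{'x': 598.3, 'y': 118.0, 'yaw': np.float64(4.0), 'q': np.float64(0.37), 'af': array([21.7, 13.6, 19.6])}
  square 597.0 112.4 [10.2  9.7] yaw 27.4
scene1 C
{'x': 484.9, 'y': 54.8, 'yaw': np.float64(23.8), 'q': np.float64(0.68), 'af': array([23.7, 23.3, 24. ])}
  square 484.7 54.4 [10.4  9.8] yaw 55.6
hsv nut [ 16  39 191] [ 16  38 182] [ 18  36 154] [ 16  38 102] flange [  0   7 214] [  4  10 209] shadow [  0   7 143]
nut 25 {'x': 519.6, 'y': -135.2, 'yaw': np.float64(23.5), 'q': np.float64(0.69), 'af': array([24.2, 24.8, 24.6])}
nut 35 {'x': 519.7, 'y': -135.3, 'yaw': np.float64(23.0), 'q': np.float64(0.57), 'af': array([23.2, 23.7, 23.3])}Traceback (most recent call last):
  File "<stdin>", line 10, in <module>
  File "h.py", line 20, in hexfit
    cs=max(cs,key=cv2.contourArea); h=cv2.convexHull(cs)[:,0].astype(float)
ValueError: max() iterable argument is empty
```

```bash
cat >> h.py <<'E'
from scipy.spatial.transform import Rotation as Ro
def tool():
    s=ctrl.get_state(); w,x,y,z=s['tool_rot']; return np.array(s['tool_pos']),Ro.from_quat([x,y,z,w]).as_matrix(),s
def go(p,yaw=None):
    t,R,s=tool(); print('TCP',t.round(1),'x-yaw',np.degrees(np.arctan2(R[1,0],R[0,0])).round(2),'zaxis',R[:,2].round(3),'q1,q6',s['qpos'][[0,5]].round(2),'F',np.round(s['force'],1),'gap',round(s['finger_gap']*85.4,1),'t',round(s['time'],2))
    if p is not None: print('dp tool',(R.T@(np.array(p)-t)).round(2))
E
python3 - <<'E'
from h import *
go((300,-300,330))
K=np.ones((5,5),np.uint8)
ctr=(519.4,-135.2)
for n in('top1','scene1'):
    c=np.load(f'pics/{n}.npz')
    im=rect(c,ctr,55.5);g=im.max(2);m=cv2.inRange(g,0,105);m[:,:70]=0;m=cv2.morphologyEx(m,cv2.MORPH_OPEN,K)
    k=max(cv2.findContours(m,0,1)[0],key=cv2.contourArea);e=cv2.fitEllipse(k);print(n,'arbor',(ctr[0]+20-e[0][1]/6.5).round(1),(ctr[1]+20-e[0][0]/6.5).round(1),np.array(e[1])/6.5)
    im=rect(c,ctr,37,half=45,n=450);g=cv2.cvtColor(im,cv2.COLOR_BGR2HSV)
    m=cv2.inRange(g,(0,0,192),(180,28,255));m[:, :60]=0;g0=np.zeros_like(m);cv2.circle(g0,(225,225),175,255,-1);m&=g0
    cv2.imwrite(f'pics/fl_{n}.png',m)
    k=cv2.convexHull(max(cv2.findContours(m,0,1)[0],key=cv2.contourArea));e=cv2.fitEllipse(k)
    print('flange',ctr[0]+45-e[0][1]*.2,ctr[1]+45-e[0][0]*.2,np.array(e[1])*.2)
c=np.load('pics/top1.npz')
im=rect(c,ctr,50,half=20,n=780);hsv=cv2.cvtColor(im,cv2.COLOR_BGR2HSV)
for t in(20,24,28):
    m=cv2.inRange(cv2.GaussianBlur(hsv,(0,0),6),(5,t,30),(30,255,255));k=max(cv2.findContours(m,0,1)[0],key=cv2.contourArea)
    r=hexfit(m,ctr,n=780);print(t,r); 
    a=cv2.approxPolyDP(cv2.convexHull(k),40,True)[:,0];d=np.roll(a,-1,0)-a
    print('  normals mod60',[(round(float(np.degrees(np.arctan2(-q[0],-q[1]))+90)%60,1),round(float(np.hypot(*q)/19.5),1)) for q in d])
E
```

```text
TCP [ 146.5 -503.8  255.8] x-yaw -73.8 zaxis [0.96  0.279 0.   ] q1,q6 [-1.43  1.43] F [-0.9  0.6  0. ] gap 85.4 t 0.1
dp tool [-152.95  -74.    204.33]Traceback (most recent call last):
  File "<stdin>", line 8, in <module>
AttributeError: 'float' object has no attribute 'round'
```

```bash
sed -i "s/'zaxis',R\[:,2\]/'yaxis',R[:,1]/" h.py; cat > n.py <<'E'
from h import *
go((300,-300,330))
K=np.ones((5,5),np.uint8)
ctr=(519.4,-135.2)
for n in('top1','scene1'):
    c=np.load(f'pics/{n}.npz')
    im=rect(c,ctr,55.5);g=im.max(2);m=cv2.inRange(g,0,105);m[:,:70]=0;m=cv2.morphologyEx(m,cv2.MORPH_OPEN,K)
    k=max(cv2.findContours(m,0,1)[0],key=cv2.contourArea);e=cv2.fitEllipse(k);print(n,'arbor',round(ctr[0]+20-e[0][1]/6.5,1),round(ctr[1]+20-e[0][0]/6.5,1),np.array(e[1])/6.5)
    im=rect(c,ctr,37,half=45,n=450);g=cv2.cvtColor(im,cv2.COLOR_BGR2HSV)
    m=cv2.inRange(g,(0,0,192),(180,28,255));m[:, :60]=0;g0=np.zeros_like(m);cv2.circle(g0,(225,225),175,255,-1);m&=g0
    k=cv2.convexHull(max(cv2.findContours(m,0,1)[0],key=cv2.contourArea));e=cv2.fitEllipse(k)
    print('flange',ctr[0]+45-e[0][1]*.2,ctr[1]+45-e[0][0]*.2,np.array(e[1])*.2)
c=np.load('pics/top1.npz')
im=rect(c,ctr,50,half=20,n=780);hsv=cv2.cvtColor(im,cv2.COLOR_BGR2HSV)
for t in(20,24,28):
    m=cv2.inRange(cv2.GaussianBlur(hsv,(0,0),6),(5,t,30),(30,255,255));k=max(cv2.findContours(m,0,1)[0],key=cv2.contourArea)
    r=hexfit(m,ctr,n=780);print(t,r); 
    a=cv2.approxPolyDP(cv2.convexHull(k),40,True)[:,0];d=np.roll(a,-1,0)-a
    print('  normals mod60',[(round(float(np.degrees(np.arctan2(-q[0],-q[1]))+90)%60,1),round(float(np.hypot(*q)/19.5),1)) for q in d])
E
python3 n.py
```

```text
TCP [ 146.5 -503.8  255.8] x-yaw -73.8 yaxis [-0.     0.001 -1.   ] q1,q6 [-1.43  1.43] F [-0.9  0.6  0. ] gap 85.4 t 0.1
dp tool [-152.95  -74.    204.33]
top1 arbor 519.1 -135.2 [15.19318214 15.88707557]
flange 520.11005859375 -136.43800964355466 [56.64160156 57.00401001]
scene1 arbor 518.3 -133.1 [13.33094435 17.8243326 ]
flange 523.5301879882812 -136.37793884277343 [60.9239624  68.07108154]
20 {'x': 519.6, 'y': -135.2, 'yaw': np.float64(23.3), 'q': np.float64(0.7), 'af': array([24.7, 25.5, 25.2])}
  normals mod60 [(22.8, 12.8), (26.6, 11.2), (28.6, 16.5), (22.7, 13.6), (24.0, 11.9), (24.9, 16.1)]
24 {'x': 519.6, 'y': -135.2, 'yaw': np.float64(23.2), 'q': np.float64(0.69), 'af': array([24.3, 25. , 24.6])}
  normals mod60 [(21.7, 12.8), (25.6, 10.7), (28.0, 16.2), (22.2, 13.2), (24.6, 11.4), (25.0, 15.9)]
28 {'x': 519.6, 'y': -135.2, 'yaw': np.float64(23.4), 'q': np.float64(0.67), 'af': array([23.9, 24.5, 24.1])}
  normals mod60 [(21.9, 12.3), (26.2, 10.7), (27.1, 15.8), (22.4, 12.4), (26.2, 11.7), (24.2, 15.5)]
```

Call:
{"method": "play_rows", "body": {
  "dp": [
    [0,-40,0],
    [0,-40,0],
    [0,0,0]
  ],
  "twist": [
    [0,0,0],
    [0,0,0],
    [0,10,0]
  ],
  "claw": [48,48,48]
}}

```text
time: 0.48
tool_pos: [146.7, -505.3, 339.0]
tool_rot: [-0.525, 0.527, -0.472, 0.474]
force: [0.6, -0.8, -0.9]
finger_gap: 0.56
```

```bash
python3 -c "
from h import *
go((300,-300,336))"
```

```text
TCP [ 146.7 -505.3  339. ] x-yaw -83.98 yaxis [ 0.001 -0.004 -1.   ] q1,q6 [-1.43  1.61] F [ 0.6 -0.8 -0.9] gap 47.8 t 0.47
dp tool [-188.1     2.2   174.01]
```

Call:
{"method": "play_rows", "body": {
  "dp": [
    [0,0,0],
    [0,0,0],
    [0,0,0],
    [0,0,0],
    [0,0,0],
    [0,0,0],
    [0,0,0],
    [0,0,0],
    [0,0,0],
    [0,0,0]
  ],
  "twist": [
    [0,-10.5,0],
    [0,-10.5,0],
    [0,-10.5,0],
    [0,-10.5,0],
    [0,-10.5,0],
    [0,-10.5,0],
    [0,-10.5,0],
    [0,-10.5,0],
    [0,-10.5,0],
    [0,-10.5,0]
  ],
  "claw": [48,48,48,48,48,48,48,48,48,48]
}}

```text
time: 1.72
tool_pos: [146.5, -503.9, 335.9]
tool_rot: [0.695, -0.694, -0.132, 0.132]
force: [0.4, 0.2, 0.2]
finger_gap: 0.559
```

Call:
{"method": "play_rows", "body": {
  "dp": [
    [0,0,0],
    [0,0,0],
    [0,0,0]
  ],
  "twist": [
    [0,-10,0],
    [0,-10,0],
    [0,-6,0]
  ],
  "claw": [48,48,48]
}}

```text
time: 2.1
tool_pos: [146.5, -504.0, 336.0]
tool_rot: [0.648, -0.647, -0.285, 0.284]
force: [0.3, -0.3, 0.9]
finger_gap: 0.559
```

```bash
python3 -c "
from h import *
go((300,-250,336))
go((515.6,171.7,150))
print(tool()[1].round(4).tolist())"
```

```text
TCP [ 146.5 -504.   336. ] x-yaw 47.45 yaxis [-0.     0.001 -1.   ] q1,q6 [-1.43 -0.68] F [ 0.3 -0.3  0.9] gap 47.7 t 2.1
dp tool [2.9092e+02 1.3000e-01 5.8600e+01]
TCP [ 146.5 -504.   336. ] x-yaw 47.45 yaxis [-0.     0.001 -1.   ] q1,q6 [-1.43 -0.68] F [ 0.3 -0.3  0.9] gap 47.7 t 2.1
dp tool [747.3  186.41 184.79]
[[0.6762, -0.0001, -0.7367], [0.7367, 0.0008, 0.6762], [0.0005, -1.0, 0.0006]]
```

Call:
{"method": "play_rows", "body": {
  "dp": [
    [48.5,0,9.8],
    [48.5,0,9.8],
    [48.5,0,9.8],
    [48.5,0,9.8],
    [48.5,0,9.8],
    [48.5,0,9.8]
  ],
  "twist": [
    [0,0,0],
    [0,0,0],
    [0,0,0],
    [0,0,0],
    [0,0,0],
    [0,0,0]
  ],
  "claw": [48,48,48,48,48,48]
}}

```text
time: 2.85
tool_pos: [301.5, -249.2, 336.2]
tool_rot: [0.648, -0.648, -0.283, 0.283]
force: [0.8, -0.2, -0.2]
finger_gap: 0.563
```

Call:
{"method": "play_rows", "body": {
  "dp": [
    [45.6,0,12.6],
    [45.6,0,12.6],
    [45.6,12,12.6],
    [45.6,25,12.6],
    [45.6,25,12.6],
    [45.6,25,12.6],
    [45.6,25,12.6],
    [45.6,25,12.6],
    [45.6,25,12.6],
    [45.6,24,12.6]
  ],
  "twist": [
    [0,0,0],
    [0,0,0],
    [0,0,0],
    [0,0,0],
    [0,0,0],
    [0,0,0],
    [0,0,0],
    [0,0,0],
    [0,0,0],
    [0,0,0]
  ],
  "claw": [48,48,48,48,48,48,48,48,48,48]
}}

```text
time: 4.1
tool_pos: [518.7, 171.0, 149.1]
tool_rot: [-0.648, 0.648, 0.283, -0.283]
force: [-0.1, -0.7, 1.5]
finger_gap: 0.558
```

Call:
{"method": "play_rows", "body": {
  "dp": [
    [0,0,0],
    [0,0,0]
  ],
  "twist": [
    [0,0,0],
    [0,0,0]
  ],
  "claw": [48,48]
}}

```text
time: 4.35
tool_pos: [517.9, 169.4, 150.0]
tool_rot: [0.648, -0.648, -0.283, 0.284]
force: [-0.3, 0.2, 0.5]
finger_gap: 0.562
```

```bash
python3 -c "
from h import *
go((515.6,171.7,66))
snap('scene','s2.png')
a=cv2.imread('pics/s2.png')[130:340,180:400]
cv2.imwrite('pics/s2c.png',cv2.resize(a,None,fx=2.7,fy=2.7,interpolation=2))"
```

```text
TCP [517.9 169.4 150. ] x-yaw 47.23 yaxis [-0.001 -0.    -1.   ] q1,q6 [0.18 0.93] F [-0.3  0.2  0.5] gap 48.0 t 4.35
dp tool [ 0.26 83.99  3.24]
```

View pics/s2c.png

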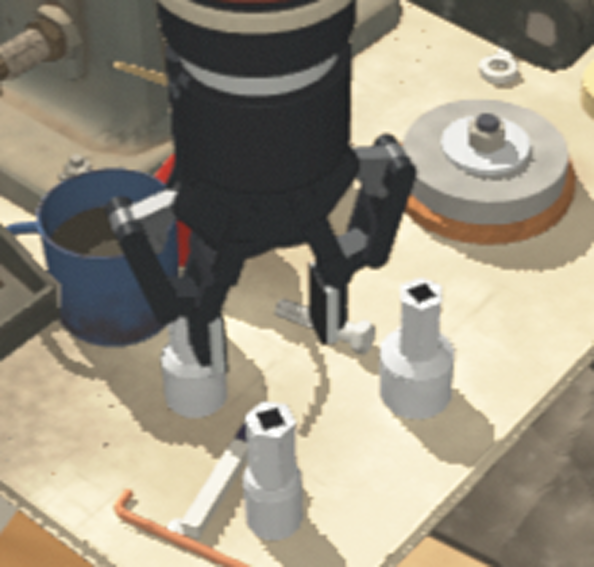

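```bash
python3 -c "
from h import *
c=np.load('pics/s2.npz')
for z in(125,130,135): print(proj(c,(517.9,169.4,z)))
print(ray(c,(279,259.7),130))
for d in((0,0),(24*.68,24*.734),(-24*.68,-24*.734)): print(proj(c,(517.9+d[0],169.4+d[1],130)))
"
```

```text
[278.31738473 260.14180951]
[278.22299415 257.44479682]
[278.12769066 254.72169945]
[515.12596611 172.5252909  130.        ]
[278.22299415 257.44479682]
[260.42303159 262.270299  ]
[295.68605892 252.71062636]
```

Call:
{"method": "play_rows", "body": {
  "dp": [
    [0.2,15,3.2],
    [0,20,0],
    [0,20,0],
    [0,17,0],
    [0,10,0],
    [0,0,0]
  ],
  "twist": [
    [0,0,0],
    [0,0,0],
    [0,0,0],
    [0,0,0],
    [0,0,0],
    [0,0,0]
  ],
  "claw": [48,48,48,48,48,48]
}}

```text
time: 5.15
tool_pos: [515.6, 171.4, 67.8]
tool_rot: [0.648, -0.648, -0.283, 0.283]
force: [-0.1, -0.3, -0.9]
finger_gap: 0.567
```

Call:
{"method": "play_rows", "body": {
  "dp": [
    [0,0,0],
    [0,0,0],
    [0,0,0],
    [0,0,0],
    [0,0,0]
  ],
  "twist": [
    [0,0,0],
    [0,0,0],
    [0,0,0],
    [0,0,0],
    [0,0,0]
  ],
  "claw": [30,24,18,18,18],
  "newtons": 60
}}

```text
time: 5.78
tool_pos: [516.6, 171.9, 69.0]
tool_rot: [-0.648, 0.648, 0.283, -0.283]
force: [-1.0, -0.3, 6.0]
finger_gap: 0.25
```

```bash
python3 -c "
from h import *
go((519.5,-135.8,200))
snap('scene','s3.png')
a=cv2.imread('pics/s3.png')[130:340,180:400]
cv2.imwrite('pics/s3c.png',cv2.resize(a,None,fx=2.7,fy=2.7,interpolation=2))"
```

```text
TCP [516.6 171.9  69. ] x-yaw 47.2 yaxis [ 0.001 -0.    -1.   ] q1,q6 [0.19 0.93] F [-1.  -0.3  6. ] gap 21.4 t 5.78
dp tool [-223.7  -130.98 -211.25]
```

View pics/s3c.png

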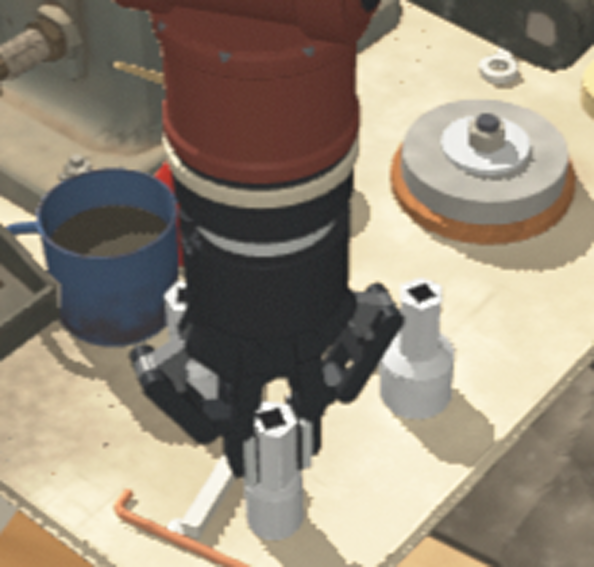

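Call:
{"method": "play_rows", "body": {
  "dp": [
    [0,-5,0],
    [0,-25,0],
    [0,-30,0],
    [0,-30,0],
    [0,-20,0]
  ],
  "twist": [
    [0,0,0],
    [0,0,0],
    [0,0,0],
    [0,0,0],
    [0,0,0]
  ],
  "claw": [18,18,18,18,18]
}}

```text
time: 6.45
tool_pos: [516.5, 172.0, 179.9]
tool_rot: [-0.648, 0.648, 0.284, -0.283]
force: [0.4, 0.8, -2.0]
finger_gap: 0.248
```

Call:
{"method": "play_rows", "body": {
  "dp": [
    [-15,0,-14.2],
    [-28,0,-26.4],
    [-28,0,-26.4],
    [-28,0,-26.4],
    [-28,0,-26.4],
    [-28,0,-26.4],
    [-28,0,-26.4],
    [-28,0,-26.4],
    [-13,0,-12.2],
    [0,0,0]
  ],
  "twist": [
    [0,0,0],
    [0,0,0],
    [0,0,0],
    [0,0,0],
    [0,0,0],
    [0,0,0],
    [0,0,0],
    [0,0,0],
    [0,0,0],
    [0,0,0]
  ],
  "claw": [18,18,18,18,18,18,18,18,18,18]
}}

```text
time: 7.7
tool_pos: [518.9, -136.6, 178.2]
tool_rot: [0.648, -0.648, -0.283, 0.283]
force: [0.5, 0.6, -1.4]
finger_gap: 0.249
```

```bash
python3 -c "
from h import *
go((519.5,-135.8,128))"
```

```text
TCP [ 518.9 -136.6  178.2] x-yaw 47.11 yaxis [-0.  0. -1.] q1,q6 [-0.39  0.35] F [ 0.5  0.6 -1.4] gap 21.3 t 7.7
dp tool [ 0.97 50.24  0.07]
```

Call:
{"method": "play_rows", "body": {
  "dp": [
    [0.5,15,0],
    [0.4,20,0],
    [0,13,0],
    [0,0,0],
    [0,0,0]
  ],
  "twist": [
    [0,0,0],
    [0,0,0],
    [0,0,0],
    [0,0,0],
    [0,0,0]
  ],
  "claw": [18,18,18,18,18]
}}

```text
time: 8.32
tool_pos: [519.9, -135.1, 130.6]
tool_rot: [-0.648, 0.648, 0.283, -0.283]
force: [0.1, -0.2, -0.9]
finger_gap: 0.251
```

```bash
python3 -c "
from h import *
go(None)
c=snap('scene','s4.png')
print(proj(c,(519.5,-135.8,62)),proj(c,(519.5,-135.8,55.5)))
a=cv2.imread('pics/s4.png')[80:230,290:430]
cv2.imwrite('pics/s4c.png',cv2.resize(a,None,fx=4,fy=4,interpolation=2))"
```

```text
TCP [ 519.9 -135.1  130.6] x-yaw 47.23 yaxis [ 0. -0. -1.] q1,q6 [-0.39  0.36] F [ 0.1 -0.2 -0.9] gap 21.4 t 8.32
[360.5612896  171.37973331] [360.27209173 174.37729465]
```

View pics/s4c.png

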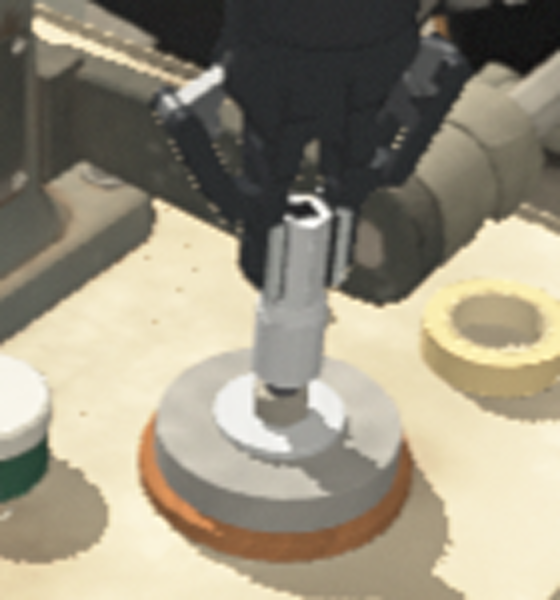

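```bash
python3 - <<'E'
from h import *
c=np.load('pics/s4.npz');f=c['frame'].astype(int)
for r in(160,163,166,169,171,180,182,184): print(r,[tuple(f[r,k]) [0] for k in range(346,380)])
f=np.load('pics/scene1.npz')['frame'].astype(int)
print('before')
for r in(172,174,176,178,180,182,184,186): print(r,[f[r,k][0] for k in range(346,380)])
E
```

```text
160 [np.int64(240), np.int64(239), np.int64(238), np.int64(238), np.int64(238), np.int64(237), np.int64(236), np.int64(221), np.int64(178), np.int64(163), np.int64(175), np.int64(169), np.int64(161), np.int64(163), np.int64(164), np.int64(167), np.int64(169), np.int64(169), np.int64(169), np.int64(171), np.int64(170), np.int64(168), np.int64(164), np.int64(156), np.int64(146), np.int64(141), np.int64(165), np.int64(183), np.int64(229), np.int64(243), np.int64(243), np.int64(244), np.int64(244), np.int64(245)]
163 [np.int64(242), np.int64(242), np.int64(241), np.int64(240), np.int64(240), np.int64(241), np.int64(238), np.int64(208), np.int64(168), np.int64(154), np.int64(150), np.int64(152), np.int64(154), np.int64(157), np.int64(159), np.int64(159), np.int64(159), np.int64(159), np.int64(160), np.int64(158), np.int64(156), np.int64(157), np.int64(153), np.int64(145), np.int64(147), np.int64(220), np.int64(239), np.int64(239), np.int64(238), np.int64(239), np.int64(241), np.int64(242), np.int64(242), np.int64(243)]
166 [np.int64(243), np.int64(242), np.int64(239), np.int64(238), np.in
[... 6433 characters left out ...]
153), np.int64(156), np.int64(155), np.int64(167), np.int64(220), np.int64(235), np.int64(237), np.int64(237), np.int64(225), np.int64(177), np.int64(186), np.int64(207), np.int64(208)]
186 [np.int64(237), np.int64(239), np.int64(239), np.int64(238), np.int64(238), np.int64(237), np.int64(237), np.int64(237), np.int64(238), np.int64(212), np.int64(163), np.int64(147), np.int64(140), np.int64(134), np.int64(130), np.int64(132), np.int64(141), np.int64(152), np.int64(157), np.int64(158), np.int64(160), np.int64(159), np.int64(159), np.int64(159), np.int64(155), np.int64(165), np.int64(221), np.int64(238), np.int64(238), np.int64(187), np.int64(135), np.int64(177), np.int64(198), np.int64(198)]
```

```bash
python3 - <<'E'
from h import *
c=np.load('pics/s4.npz');f=c['frame'].astype(int)
for k in(358,360,362,364): print(k,[int(f[r,k,0]) for r in range(168,184)])
for d in (0,3,-3):
  p=np.array([519.5-1.5,-135.8-.7,62.6])+d*np.array([-.315,.949,0]); q=p+15.5*np.array([-.315,.949,0]); print(d,proj(c,q),proj(c,p))
c=np.load('pics/scene1.npz');f=c['frame'].astype(int)
# nut arbor top edges far/near, flange near/far edges down a column
for k in(359,360,361): print(k,[int(f[r,k,0]) for r in range(160,206)])
u=np.array([-.315,.949,0]);n=np.array([519.5,-135.8,0])
for r,z in((7.8,55.5),(-7.8,55.5),(29,37),(-29,37),(55,32)): print(r,z,proj(c,n+r*u+[0,0,z]))
E
```

```text
358 [155, 156, 156, 156, 158, 157, 157, 154, 118, 72, 98, 150, 128, 125, 126, 125]
360 [157, 158, 157, 159, 157, 158, 160, 161, 158, 82, 73, 109, 124, 125, 128, 129]
362 [158, 158, 159, 159, 159, 158, 160, 161, 159, 88, 77, 119, 130, 131, 128, 128]
364 [160, 157, 157, 158, 158, 156, 156, 158, 155, 108, 116, 129, 134, 130, 129, 129]
0 [361.03055804 176.52600299] [361.54079053 171.11826799]
3 [360.93041686 177.58735635] [361.44296179 172.15511278]
-3 [361.1302453  175.46946058] [361.63818096 170.08606865]
359 [235, 237, 236, 237, 236, 237, 229, 198, 194, 196, 196, 190, 111, 97, 102, 99, 83, 65, 92, 168, 177, 139, 125, 124, 123, 125, 134, 158, 183, 241, 242, 241, 227, 166, 144, 122, 139, 190, 197, 194, 197, 197, 198, 197, 179, 133]
360 [205, 237, 237, 237, 236, 236, 228, 196, 193, 196, 197, 190, 112, 100, 103, 102, 88, 68, 79, 141, 171, 143, 127, 127, 126, 126, 130, 157, 179, 240, 241, 241, 235, 169, 151, 132, 168, 195, 196, 196, 198, 197, 198, 198, 185, 133]
361 [170, 236, 239, 236, 236, 236, 232, 196, 195, 195, 197, 191, 123, 101, 102, 100, 88, 68, 75, 115, 149, 144, 127, 127, 125, 125, 132, 159, 166, 204, 215, 242, 238, 171, 157, 130, 160, 194, 197, 196, 197, 196, 197, 195, 182, 132]
7.8 55.5 [360.01069585 177.08820088]
-7.8 55.5 [360.53046864 171.69769774]
29 37 [358.47135828 193.04770281]
-29 37 [360.41407056 172.9002595 ]
55 32 [357.32744638 204.90968727]
```

Call:
{"method": "play_rows", "body": {
  "dp": [
    [1.1,0,-1.4],
    [0,3,0],
    [0,4,0],
    [0,3,0],
    [0,1.5,0],
    [0,0,0]
  ],
  "twist": [
    [0,0,0],
    [0,0,0],
    [0,0,0],
    [0,0,0],
    [0,0,0],
    [0,0,0]
  ],
  "claw": [18,18,18,18,18,18]
}}

```text
time: 9.12
tool_pos: [521.2, -135.5, 119.0]
tool_rot: [0.648, -0.648, -0.283, 0.283]
force: [-1.5, 0.1, 2.4]
finger_gap: 0.248
```

Call:
{"method": "play_rows", "body": {
  "dp": [
    [0,1,0],
    [0,1,0],
    [0,0,0]
  ],
  "twist": [
    [0,0,0],
    [0,0,0],
    [0,0,0]
  ],
  "claw": [18,18,18]
}}

```text
time: 9.5
tool_pos: [521.4, -135.5, 118.6]
tool_rot: [-0.648, 0.648, 0.283, -0.283]
force: [-7.1, 3.5, 21.9]
finger_gap: 0.247
```

Call:
{"method": "play_rows", "body": {
  "dp": [
    [0,0.5,0],
    [0,0,0],
    [0,0,0]
  ],
  "twist": [
    [0,0,0],
    [0,0,0],
    [0,0,0]
  ],
  "claw": [18,18,18]
}}

```text
time: 9.88
tool_pos: [521.5, -135.5, 118.5]
tool_rot: [-0.648, 0.648, 0.283, -0.283]
force: [-7.9, 3.1, 28.0]
finger_gap: 0.245
```

```bash
python3 -c "
from h import *
go(None);print(ctrl.get_state()['ft_torque'])
c=snap('scene','s5.png');f=c['frame'].astype(int)
for r in (160,163,166,169,172,175): print(r,[int(f[r,k,0]) for k in range(348,378)])
for k in(359,361,363): print(k,[int(f[r,k,0]) for r in range(172,192)])
a=cv2.imread('pics/s5.png')[80:230,290:430]
cv2.imwrite('pics/s5c.png',cv2.resize(a,None,fx=4,fy=4,interpolation=2))"
```

```text
TCP [ 521.5 -135.5  118.5] x-yaw 47.21 yaxis [ 0.001 -0.001 -1.   ] q1,q6 [-0.39  0.36] F [-7.9  3.1 28. ] gap 20.9 t 9.88
[ 0.6648155   2.15631052 -0.03692172]
160 [238, 238, 237, 237, 236, 228, 175, 137, 139, 136, 121, 144, 162, 162, 162, 161, 158, 140, 138, 147, 153, 149, 150, 157, 171, 184, 229, 243, 243, 244]
163 [241, 240, 241, 241, 223, 199, 188, 169, 165, 168, 168, 175, 175, 173, 171, 171, 173, 169, 164, 159, 152, 151, 196, 233, 239, 238, 239, 240, 240, 241]
166 [240, 239, 238, 238, 212, 158, 144, 167, 166, 158, 159, 165, 168, 168, 169, 174, 171, 167, 164, 155, 144, 147, 224, 243, 243, 240, 238, 239, 239, 238]
169 [196, 195, 198, 199, 180, 163, 153, 149, 151, 154, 157, 158, 160, 159, 159, 158, 158, 155, 156, 152, 142, 145, 185, 208, 217, 228, 235, 236, 236, 237]
172 [200, 198, 199, 196, 176, 156, 151, 150, 152, 155, 157, 159, 159, 159, 161, 159, 158, 154, 154, 148, 142, 168, 199, 208, 210, 210, 211, 212, 213, 211]
175 [234, 239, 241, 222, 175, 154, 150, 152, 154, 157, 157, 160, 159, 157, 161, 158, 156, 157, 151, 144, 142, 202, 222, 214, 211, 212, 214, 214, 215, 215]
359 [159, 158, 158, 160, 158, 157, 158, 159, 160, 154, 124, 126, 126, 127, 137, 161, 164, 175, 218, 242]
361 [159, 159, 159, 157, 159, 160, 158, 159, 159, 156, 133, 128, 127, 128, 135, 161, 162, 162, 161, 172]
363 [159, 160, 158, 158, 157, 157, 156, 156, 157, 156, 130, 128, 129, 134, 154, 163, 163, 163, 163, 164]
```

View pics/s5c.png

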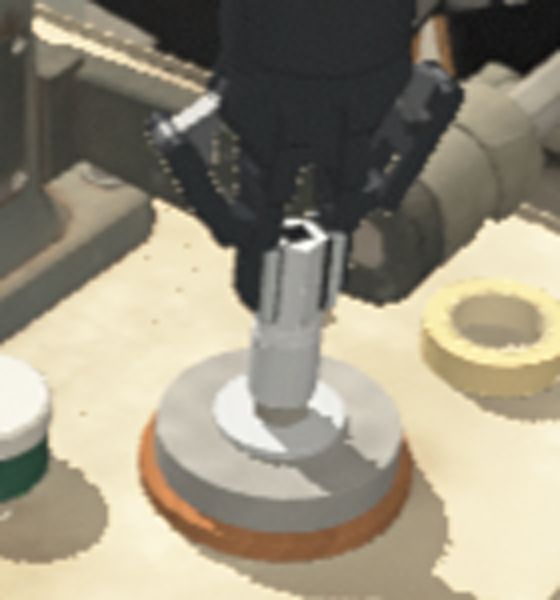

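Call:
{"method": "play_rows", "body": {
  "dp": [
    [0,-4,0],
    [0,-15,0],
    [0,-20,0],
    [0,-23,0],
    [0,0,0]
  ],
  "twist": [
    [0,0,0],
    [0,0,0],
    [0,0,0],
    [0,0,0],
    [0,0,0]
  ],
  "claw": [18,18,18,18,18]
}}

```text
time: 10.55
tool_pos: [522.6, -136.0, 180.1]
tool_rot: [-0.647, 0.649, 0.284, -0.282]
force: [0.1, -0.1, -1.6]
finger_gap: 0.247
```

```bash
python3 -c "
from h import *
go((516,172,68))"
```

```text
TCP [ 522.6 -136.   180.1] x-yaw 47.2 yaxis [ 0.003 -0.001 -1.   ] q1,q6 [-0.39  0.36] F [ 0.1 -0.1 -1.6] gap 21.1 t 10.55
dp tool [221.34 111.68 214.48]
```

Call:
{"method": "play_rows", "body": {
  "dp": [
    [14,0,13.5],
    [28,0,27],
    [28,0,27],
    [28,0,27],
    [28,0,27],
    [28,0,27],
    [28,0,27],
    [28,0,27],
    [11.3,0,11.9],
    [0,0,0]
  ],
  "twist": [
    [0,0,0],
    [0,0,0],
    [0,0,0],
    [0,0,0],
    [0,0,0],
    [0,0,0],
    [0,0,0],
    [0,0,0],
    [0,0,0],
    [0,0,0]
  ],
  "claw": [18,18,18,18,18,18,18,18,18,18]
}}

```text
time: 11.8
tool_pos: [513.5, 173.6, 177.6]
tool_rot: [0.648, -0.648, -0.283, 0.284]
force: [0.9, -0.9, -1.8]
finger_gap: 0.246
```

Call:
{"method": "play_rows", "body": {
  "dp": [
    [0,25,0],
    [0,30,0],
    [0,30,0],
    [0,15,0],
    [0,7,0],
    [0,0,0]
  ],
  "twist": [
    [0,0,0],
    [0,0,0],
    [0,0,0],
    [0,0,0],
    [0,0,0],
    [0,0,0]
  ],
  "claw": [18,18,18,18,18,18]
}}

```text
time: 12.55
tool_pos: [514.6, 172.3, 71.5]
tool_rot: [-0.648, 0.648, 0.283, -0.283]
force: [0.1, 0.6, -1.4]
finger_gap: 0.249
```

```bash
python3 -c "
from h import *
go((516,172,69))"
```

```text
TCP [514.6 172.3  71.5] x-yaw 47.18 yaxis [ 0. -0. -1.] q1,q6 [0.19 0.94] F [ 0.1  0.6 -1.4] gap 21.3 t 12.55
dp tool [ 0.68  2.52 -1.22]
```

Call:
{"method": "play_rows", "body": {
  "dp": [
    [0,1.5,0],
    [0,1,0],
    [0,0.5,0],
    [0,0,0]
  ],
  "twist": [
    [0,0,0],
    [0,0,0],
    [0,0,0],
    [0,0,0]
  ],
  "claw": [18,18,18,18]
}}

```text
time: 13.05
tool_pos: [514.8, 172.7, 69.0]
tool_rot: [-0.648, 0.648, 0.284, -0.283]
force: [-1.4, -0.3, 5.3]
finger_gap: 0.248
```

Call:
{"method": "play_rows", "body": {
  "dp": [
    [0,0,0],
    [0,0,0],
    [0,0,0],
    [0,0,0],
    [0,-10,0],
    [0,-25,0],
    [0,-30,0],
    [0,-30,0],
    [0,0,0]
  ],
  "twist": [
    [0,0,0],
    [0,0,0],
    [0,0,0],
    [0,0,0],
    [0,0,0],
    [0,0,0],
    [0,0,0],
    [0,0,0],
    [0,0,0]
  ],
  "claw": [23,27,40,48,48,48,48,48,48]
}}

```text
time: 14.18
tool_pos: [516.0, 172.9, 166.1]
tool_rot: [-0.648, 0.648, 0.285, -0.281]
force: [-0.1, -0.5, 0.5]
finger_gap: 0.564
```

```bash
python3 -c "
from h import *
go((596.8,113.0,160))
snap('scene','s6.png')
a=cv2.imread('pics/s6.png')[130:340,180:400]
cv2.imwrite('pics/s6c.png',cv2.resize(a,None,fx=2.7,fy=2.7,interpolation=2))"
```

```text
TCP [516.  172.9 166.1] x-yaw 47.21 yaxis [ 0.005  0.001 -1.   ] q1,q6 [0.19 0.94] F [-0.1 -0.5  0.5] gap 48.2 t 14.18
dp tool [ 10.88   6.47 -99.94]
```

View pics/s6c.png

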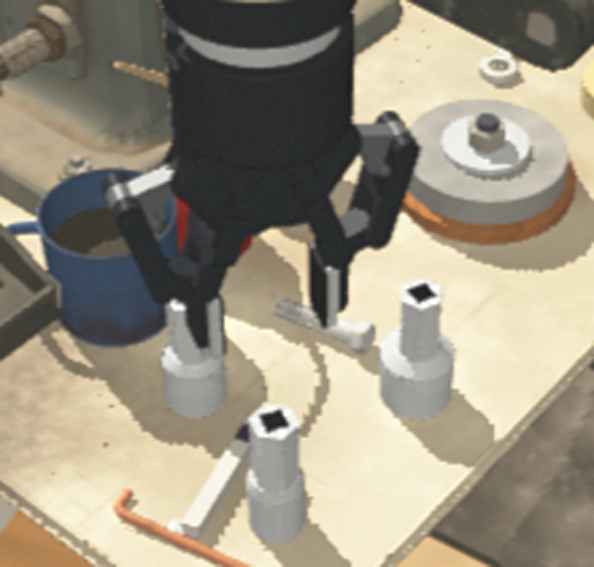

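```bash
python3 -c "
from h import *
t=np.load('pics/top1.npz');s=np.load('pics/scene1.npz')
for z in(80,90,100,110): print(z,ray(t,(281,147),z).round(),ray(s,(220.7,206.7),z).round(), 27*(957-z)/618)
"
```

```text
80 [671.  69.  80.] [673.  69.  80.] 38.31553398058252
90 [669.  69.  90.] [666.  79.  90.] 37.87864077669903
100 [667.  68. 100.] [659.  88. 100.] 37.44174757281554
110 [665.  68. 110.] [652.  98. 110.] 37.00485436893204
```

Call:
{"method": "play_rows", "body": {
  "dp": [
    [0,0,0],
    [2.7,1.5,-25],
    [2.7,1.5,-25],
    [2.7,1.5,-25],
    [2.7,1.5,-25],
    [0,0,0]
  ],
  "twist": [
    [0,0,0],
    [0,0,0],
    [0,0,0],
    [0,0,0],
    [0,0,0],
    [0,-10.3,0]
  ],
  "claw": [48,48,48,48,48,48]
}}

```text
time: 14.98
tool_pos: [595.7, 111.3, 155.8]
tool_rot: [0.62, -0.619, -0.34, 0.341]
force: [0.3, 0.3, -0.2]
finger_gap: 0.558
```

Call:
{"method": "play_rows", "body": {
  "dp": [
    [0,0,0],
    [0,0,0]
  ],
  "twist": [
    [0,0,0],
    [0,0,0]
  ],
  "claw": [40,40]
}}

```text
time: 15.22
tool_pos: [594.6, 112.7, 156.7]
tool_rot: [0.621, -0.62, -0.339, 0.339]
force: [-0.9, -0.4, -0.4]
finger_gap: 0.467
```

```bash
python3 -c "
from h import *
go((597.0,113.0,68.5))"
```

```text
TCP [594.6 112.7 156.7] x-yaw 57.3 yaxis [-0.001 -0.    -1.   ] q1,q6 [0.07 0.64] F [-0.9 -0.4 -0.4] gap 39.9 t 15.22
dp tool [ 1.63 88.23 -1.96]
```

Call:
{"method": "play_rows", "body": {
  "dp": [
    [1.6,20,-2],
    [0,25,0],
    [0,25,0],
    [0,12,0],
    [0,6.2,0],
    [0,0,0]
  ],
  "twist": [
    [0,0,0],
    [0,0,0],
    [0,0,0],
    [0,0,0],
    [0,0,0],
    [0,0,0]
  ],
  "claw": [40,40,40,40,40,40]
}}

```text
time: 15.98
tool_pos: [597.8, 112.9, 69.3]
tool_rot: [-0.62, 0.62, 0.34, -0.34]
force: [0.4, -0.5, -0.4]
finger_gap: 0.467
```

Call:
{"method": "play_rows", "body": {
  "dp": [
    [0,0,0],
    [0,0,0],
    [0,0,0],
    [0,0,0],
    [0,0,0]
  ],
  "twist": [
    [0,0,0],
    [0,0,0],
    [0,0,0],
    [0,0,0],
    [0,0,0]
  ],
  "claw": [30,24,18,18,18],
  "newtons": 60
}}

```text
time: 16.6
tool_pos: [598.1, 112.7, 69.8]
tool_rot: [-0.62, 0.62, 0.34, -0.34]
force: [-0.1, -0.5, 6.1]
finger_gap: 0.25
```

Call:
{"method": "play_rows", "body": {
  "dp": [
    [0,-5,0],
    [0,-25,0],
    [0,-30,0],
    [0,-30,0],
    [0,-20,0],
    [0,0,0]
  ],
  "twist": [
    [0,0,0],
    [0,0,0],
    [0,0,0],
    [0,0,0],
    [0,0,0],
    [0,0,0]
  ],
  "claw": [18,18,18,18,18,18]
}}

```text
time: 17.35
tool_pos: [598.5, 112.9, 180.4]
tool_rot: [-0.62, 0.62, 0.341, -0.339]
force: [0.4, 0.2, -2.6]
finger_gap: 0.247
```

```bash
python3 -c "
from h import *
go((521.3,-135.3,178))"
```

```text
TCP [598.5 112.9 180.4] x-yaw 57.5 yaxis [ 0.003  0.    -1.   ] q1,q6 [0.07 0.63] F [ 0.4  0.2 -2.6] gap 21.1 t 17.35
dp tool [-250.86    2.16  -68.25]
```

Call:
{"method": "play_rows", "body": {
  "dp": [
    [-14,0,-3.8],
    [-28,0,-7.6],
    [-28,0,-7.6],
    [-28,0,-7.6],
    [-28,0,-7.6],
    [-28,0,-7.6],
    [-28,0,-7.6],
    [-28,0,-7.6],
    [-28,0,-7.6],
    [-12.9,0,-3.6]
  ],
  "twist": [
    [0,0,0],
    [0,0,0],
    [0,0,0],
    [0,0,0],
    [0,0,0],
    [0,0,0],
    [0,0,0],
    [0,0,0],
    [0,0,0],
    [0,0,0]
  ],
  "claw": [18,18,18,18,18,18,18,18,18,18]
}}

```text
time: 18.6
tool_pos: [518.9, -136.8, 178.0]
tool_rot: [0.621, -0.62, -0.339, 0.34]
force: [-1.0, 0.2, -1.7]
finger_gap: 0.248
```

Call:
{"method": "play_rows", "body": {
  "dp": [
    [0,10,0],
    [0,15,0],
    [0,15,0],
    [0,5,0],
    [0,0,0],
    [0,0,0]
  ],
  "twist": [
    [0,-8.5,0],
    [0,-9,0],
    [0,-9,0],
    [0,0,0],
    [0,0,0],
    [0,0,0]
  ],
  "claw": [18,18,18,18,18,18]
}}

```text
time: 19.35
tool_pos: [520.7, -135.5, 134.6]
tool_rot: [-0.526, 0.526, 0.473, -0.473]
force: [0.1, 0.5, -1.8]
finger_gap: 0.249
```

```bash
cat > e.py <<'E'
from h import *
import sys
def edges(fn,rows,c0=345,c1=378):
    f=np.load(fn)['frame'].astype(float)[...,0]
    for r in rows:
        v=f[r,c0:c1]; 
        print(r,v.astype(int).tolist())
E
python3 - <<'E'
from e import *
go((521.3,-135.3,130))
c=snap('scene','s7.png')
edges('pics/s7.npz',(164,166,168,170,172,174))
f=c['frame'].astype(int)
for k in(359,361,363): print(k,[int(f[r,k,0]) for r in range(168,190)])
u=np.array([-.315,.949,0]);n=np.array([519.5,-135.8,0]);z=tool()[0][2]-69.4
print(z,'axis',proj(c,n+[0,0,z]),'near rim',proj(c,n+18*u+[0,0,z]),'axis z+10',proj(c,n+[0,0,z+10]))
E
```

```text
TCP [ 520.7 -135.5  134.6] x-yaw 83.9 yaxis [ 0.001 -0.    -1.   ] q1,q6 [-0.39 -0.28] F [ 0.1  0.5 -1.8] gap 21.3 t 19.35
dp tool [ 0.25  4.55 -0.6 ]
164 [244, 244, 244, 243, 242, 242, 225, 182, 155, 150, 148, 150, 152, 156, 157, 160, 164, 163, 162, 161, 162, 160, 158, 158, 155, 150, 148, 195, 232, 238, 240, 240, 241]
166 [245, 244, 242, 240, 239, 239, 217, 174, 153, 148, 150, 152, 157, 157, 160, 162, 162, 163, 164, 162, 161, 159, 156, 153, 150, 145, 146, 224, 242, 240, 238, 239, 239]
168 [216, 200, 201, 200, 201, 199, 180, 160, 152, 149, 153, 156, 157, 160, 159, 162, 161, 161, 159, 158, 158, 156, 153, 151, 148, 142, 159, 226, 241, 240, 238, 237, 236]
170 [195, 193, 192, 193, 195, 196, 181, 160, 151, 150, 152, 156, 158, 160, 159, 158, 161, 157, 158, 157, 154, 154, 151, 148, 146, 139, 146, 188, 209, 215, 217, 223, 232]
172 [201, 199, 200, 199, 199, 200, 201, 186, 163, 151, 150, 153, 153, 156, 155, 157, 158, 157, 157, 156, 154, 152, 150, 147, 142, 144, 187, 209, 211, 211, 213, 212, 213]
174 [203, 203, 209, 213, 227, 237, 240, 240, 226, 196, 169, 151, 151, 156, 157, 158, 158, 156, 157, 157, 156, 152, 155, 172, 184, 200, 209, 211, 213, 215, 215, 217, 215]
359 [159, 160, 159, 157, 155, 156, 157, 150, 86, 66, 77, 119, 129, 129, 129, 128, 126, 128, 136, 161, 185, 243]
361 [161, 160, 161, 159, 158, 158, 158, 153, 104, 70, 76, 112, 131, 129, 129, 130, 126, 128, 135, 161, 172, 207]
363 [159, 159, 158, 157, 157, 156, 157, 153, 99, 73, 91, 125, 132, 130, 129, 129, 129, 135, 154, 162, 162, 162]
65.20593827706566 axis [360.70491846 169.89100756] near rim [360.09869686 176.17809563] axis z+10 [361.15718986 165.20317474]
```

Call:
{"method": "play_rows", "body": {
  "dp": [
    [1.1,3,-0.2],
    [0,5,0],
    [0,4,0],
    [0,2,0],
    [0,1,0],
    [0,0,0]
  ],
  "twist": [
    [0,0,0],
    [0,0,0],
    [0,0,0],
    [0,0,0],
    [0,0,0],
    [0,0,0]
  ],
  "claw": [18,18,18,18,18,18]
}}

```text
time: 20.15
tool_pos: [520.7, -134.4, 119.1]
tool_rot: [0.526, -0.525, -0.473, 0.473]
force: [-0.3, 0.4, -1.3]
finger_gap: 0.249
```

Call:
{"method": "play_rows", "body": {
  "dp": [
    [0,1,0],
    [0,1,0],
    [0,0,0]
  ],
  "twist": [
    [0,0,0],
    [0,0,0],
    [0,0,0]
  ],
  "claw": [18,18,18]
}}

```text
time: 20.52
tool_pos: [521.0, -134.6, 117.4]
tool_rot: [-0.525, 0.526, 0.473, -0.473]
force: [-0.5, -1.1, 0.3]
finger_gap: 0.242
```

Call:
{"method": "play_rows", "body": {
  "dp": [
    [0,1,0],
    [0,1,0],
    [0,0,0]
  ],
  "twist": [
    [0,0,0],
    [0,0,0],
    [0,0,0]
  ],
  "claw": [18,18,18]
}}

```text
time: 20.9
tool_pos: [521.3, -135.2, 115.4]
tool_rot: [-0.525, 0.526, 0.473, -0.473]
force: [0.7, -5.8, 1.5]
finger_gap: 0.25
```

Call:
{"method": "play_rows", "body": {
  "dp": [
    [-0.7,1,0],
    [0,1,0],
    [0,1,0],
    [0,0,0]
  ],
  "twist": [
    [0,0,0],
    [0,0,0],
    [0,0,0],
    [0,0,0]
  ],
  "claw": [18,18,18,18]
}}

```text
time: 21.4
tool_pos: [521.1, -135.5, 112.1]
tool_rot: [-0.525, 0.526, 0.473, -0.473]
force: [2.6, -5.0, 0.0]
finger_gap: 0.244
```

Sliding on freely. Continue to the flange (TCP about 106).

Call:
{"method": "play_rows", "body": {
  "dp": [
    [-0.3,1.5,0],
    [0,1.5,0],
    [0,1.5,0],
    [0,1,0],
    [0,0,0]
  ],
  "twist": [
    [0,0,0],
    [0,0,0],
    [0,0,0],
    [0,0,0],
    [0,0,0]
  ],
  "claw": [18,18,18,18,18]
}}

```text
time: 22.02
tool_pos: [521.1, -135.6, 106.8]
tool_rot: [-0.525, 0.526, 0.473, -0.473]
force: [3.4, -5.3, 2.3]
finger_gap: 0.245
```

Call:
{"method": "play_rows", "body": {
  "dp": [
    [0,1,0],
    [0,0,0]
  ],
  "twist": [
    [0,0,0],
    [0,0,0]
  ],
  "claw": [18,18]
}}

```text
time: 22.28
tool_pos: [521.3, -135.6, 106.7]
tool_rot: [-0.525, 0.526, 0.473, -0.473]
force: [0.1, -3.7, 13.7]
finger_gap: 0.247
```

Call:
{"method": "play_rows", "body": {
  "dp": [
    [0,0.5,0],
    [0,0,0],
    [0,0,0]
  ],
  "twist": [
    [0,0,0],
    [0,0,0],
    [0,0,0]
  ],
  "claw": [18,18,18]
}}

```text
time: 22.65
tool_pos: [521.3, -135.6, 106.6]
tool_rot: [-0.525, 0.526, 0.474, -0.473]
force: [-1.1, -3.1, 19.3]
finger_gap: 0.247
```

```bash
python3 -c "
from h import *
go(None)
c=snap('scene','s8.png')
a=cv2.imread('pics/s8.png')[80:340,210:430]
cv2.imwrite('pics/s8c.png',cv2.resize(a,None,fx=2.3,fy=2.3,interpolation=2))"
```

```text
TCP [ 521.3 -135.6  106.6] x-yaw 84.01 yaxis [ 0.002 -0.001 -1.   ] q1,q6 [-0.39 -0.29] F [-1.1 -3.1 19.3] gap 21.1 t 22.65
```

View pics/s8c.png

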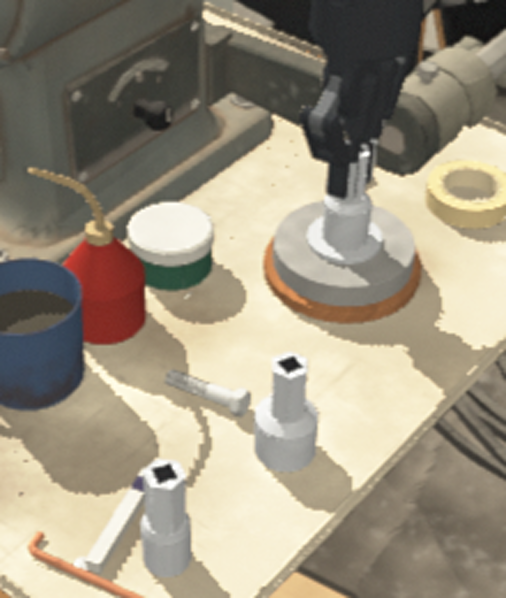

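The middle socket's rim is on the flange (crop 345,250), the nut is hidden inside it, and the narrow (165,520) and wide (285,420) sockets stand upright.

```bash
python3 -c "
from cell import ctrl
print(ctrl.hand_in())"
```

```text
the job is handed in; nothing more can be done
None
```

The middle socket fits the arbor nut. It is pushed fully home, and I handed the job in at about 22.7 s with the arm still gripping it.

- **Narrow socket:** I pressed it squarely on the nut with about 28 N. Its rim stopped at the nut's top, about 50 mm above the bench. I then stood it back upright near its old place and let go.
- **Middle socket:** It slid on in line with the nut until its rim met the flange. The measured rim height was about 37 mm, with about 19 N of downward push and the fingers 21 mm apart on the shank.
- **Wide socket:** I left it untouched, standing on the bench.

The last picture shows the middle socket's rim on the flange and the other two sockets upright. No check failed. The camera and arm positions disagreed by 1–2 mm, which I corrected above the nut and from the side force on the way down. About 3 N of sideways force remained at the end.

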